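Feed pot cores through the gate of a loading jig and shut the keeper bar

TASK

Fill the lane of the core loading jig: with the fingertips, slide the two small ferrite pot cores that lie in the wide pocket through the gate into the lane, one after the other, until they sit in single file behind the one already there, then push the keeper bar's tab all the way in so that the bar closes the gate behind them. Only push the cores along the plate, do not pick any up or tip one over; the one large core stays in the pocket, and the tools beside the jig stay where they are.

Things in the scene. Friction and masses are not known exactly. Their poses are not given: they have to be found in the camera images.
- jig: core loading jig, fixed: grey base plate 8 mm thick, aluminium fences 6 mm above it (tops 14 mm over the bench: fingertips may pass over them). Origin on the bench under the middle of the gate; +x runs into the lane, -x into the pocket, z up; turned about z. Plate: x -138 to +18, y -98 to +98 mm, then to x = 104, y -46 to +46 mm. Gate: 29 mm wide; keeper bar crosses it at x -4 to +4 mm
- pocket_floor (a point): middle of the jig's pocket, on the plate; axes as the jig's, x = -86.5 mm there. Open floor x = -127 to -46, y = -83 to +83 mm (jig); in front, two straight wings at 45 degrees funnel from y = 54 mm either side at x = -46 mm to the gate at x = -6 mm
- lane_end (a point): foot of the fixed end stop's face in the middle of the lane, on the plate, at x = +84.5 mm of the jig. The lane is straight, 28 mm wide (y = -14 to +14 mm), from x = +6 mm to here. Behind the closed keeper bar it just takes three small cores touching each other, 2.5 mm to spare: centres about x = 71, 45 and 19 mm
- keeper (a joint): travel of the keeper bar, m: flat steel bar 8 mm wide, as high as the fences, round nose, sliding across the gate in the jig's +y direction. 0 to 0.007 at the start (drawn back, its nose just short of the lane's -y side), 0.040 fully in against its stop. About 1 N of friction; stays where left. A core not far enough in the lane blocks it
- keeper_tab (a point): middle of the flat outer (-y) face of the keeper bar's upright thumb tab: 16 mm wide along the jig's x, 8 mm thick, from 14 to 31 mm over the bench. The point is 24 mm over the bench, at jig x = 0, y = -94 mm when the joint reads 0, and moves with the bar. Push it towards the jig's +y
- core_a: one of the two small cores to be loaded. Pot core: dark grey ferrite cylinder standing flat, 26 mm diameter, 16 mm tall, 21 g, small centre hole and two narrow side slots; origin at the centre of its underside, z up. Loose. It starts somewhere in the pocket, resting on the plate (8 mm over the bench)
- core_b: the other small core to be loaded. Pot core: dark grey ferrite cylinder standing flat, 26 mm diameter, 16 mm tall, 21 g, small centre hole and two narrow side slots; origin at the centre of its underside, z up. Loose. It starts somewhere in the pocket, resting on the plate
- core_c: the small core that is already in the lane, up to 9 mm short of the end stop; it is pushed home by those that follow. Pot core: dark grey ferrite cylinder standing flat, 26 mm diameter, 16 mm tall, 21 g, small centre hole and two narrow side slots; origin at the centre of its underside, z up. Loose. 
- core_big: the large core, which stays in the pocket (it does not fit the gate). Pot core: dark grey ferrite cylinder standing flat, 36 mm diameter, 22 mm tall, 57 g, small centre hole and two narrow side slots; origin at the centre of its underside, z up. Loose. It starts somewhere in the pocket, resting on the plate
- tweezers1: bystander, loose: steel tweezers, 15 x 129 x 9 mm, lying beside the lane on the jig's +y side; origin at the centre of its underside
- hex_keys: bystander, loose: red hex key holder, 26 x 85 x 18 mm, lying beside the lane on the jig's -y side; origin at the centre of its underside
- nippers2: bystander, loose: blue-handled nippers, 48 x 111 x 12 mm, lying beside the pocket on the jig's -y side; origin at the centre of its underside
Things that resemble listed ones, but are neither listed nor needed, are in the scene too. What is shaped like the core_a but green or white is not meant. What is shaped like the core_b but yellow is not meant.

How it is judged:
By the outcome, as a careful person would: the job done as asked, in the order asked, and still so for the second after the job is handed in, with the robot touching nothing.
It also fails if it takes over 64 s, if anything falls off the work surface, if the arm or the gripper's body presses on something with over 40 N, if the wrist force passes 120 N, or if a joint passes its speed limit or range.

ROBOT

A 6-joint arm with a two-finger parallel gripper is mounted at the origin on a cart in front of the work surface, level with it; the furniture and walls round the work are solid. World frame = base frame: x ahead of the robot, y to its left, z up, the work surface at z = 0. Lengths are in m, angles in degrees, forces in N, time in s.
With the tool pointing down it reaches from about 0.375 to 0.9 m from the base axis. Payload 3.1 kg.
Tool frame: the origin (TCP) lies at the very end of the fingers, on their centre line; the grasp point (between the pads) lies 19 mm behind it (bot.tcp_to_grasp is the distance from the TCP to the grasp point, in m); z points along the fingers, y is the direction in which the jaws open and shut (so a half turn about z gives the same grasp; the last joint's range is limited). The gripper opens to 87 mm and grips with 3 to 60 N. Pads are 19 mm wide; open, the fingers measure 117 mm over their backs; the gripper's body (75 mm by 190 mm) begins 51 mm behind the grasp point.
Start: joints at [55.147, 30.224, 82.088, -0, 67.689, -10.227], TCP at [0.26, 0.568, 0.223] pointing down, gripper open.
Joint ranges: [-176.69, 176.69], [-43.24, 126.21], [12.49, 139.97], [-82, 262], [0, 151.66], [-163.58, 163.58]. Speed limits (degrees/s): [159.86, 159.86, 180, 180, 180, 180].

INTERFACE

Orientations are given as a 3x3 rotation matrix whose columns are the frame's x, y, z axes.
In Python, from rig import telemetry, eyes, order, bot gives the robot as it stands. The module is installed in compiled form; this text tells all that it offers.
- The arm moves only by the tool servo_tool, never from a script. Its argument "targets" is a list of rows, each a list of 2 entries, a list of its own where there are three numbers: the shift along the tool's x, y, z in m, then the turn, a rotation vector about the tool's x, y, z in rad. In form: [[[tx, ty, tz], [wx, wy, wz]], ...]. A call has 1 to 12 rows; each row is the pose to reach, as a shift and turn from the pose commanded when the call began, along the tool's axes at that moment; what a row does not reach only later rows make up. A row lasts 1/8 s, in which the tool goes at most 62.5 mm and 10.7 degrees, less where a joint would pass 70% of its speed; a pose out of reach is approached as far as the arm can. A call with a gripper value outside its range is refused whole. "gripper" is the finger opening in m, from 0 to 0.087, set as the call begins (left out, the last holds). The fingers move at their own pace and stop on an object; the grip force is fixed at half the most. Time passes only in rows, so rows that repeat a pose let the fingers close. It gives the time, the measured TCP pose, the force and the opening at its end, in the units of the state.
- telemetry.read_state(): the state, without advancing time (a new reading comes with each control period).
- eyes.capture(name): name is "scene" or "top" or "wrist"; returns a dict with "pixels" (400x640x3 uint8, blue, green, red), "intrinsics" (3x3 intrinsics, pixels), "extrinsics" (4x4, takes a point from camera to world coordinates); the wrist camera has in their place "T_tool_cam" (4x4, takes a point from camera to tool coordinates, whose origin is the TCP and whose axes are the flange's). Camera axes: x right, y down, z forward; pixel columns grow to the right and rows downward; lengths in m; the calibration is good to about 2 mm. A picture is of the moment at which its call begins: read the wrist's pose just before it. There is no depth.
- order.hand_in(): hands the job in, once; it reports no verdict.
The state is a dict: "time_s": time; "joint_positions": joint angles; "qvel": joint speeds; "tau": joint torques, N m; "position": TCP position; "tcp_rot": TCP orientation; "force": force on the tool from outside, world axes, zero at the start; "moment": the same for the moment, N m; "opening": opening from 0.0 (shut) to 1.0 (fully open).
Only numpy, scipy, OpenCV 4.12 (cv2) and the standard library are available. Lean on these libraries where they do the work, as an engineer would, in place of code of your own. Each camera call takes 0.05 s, during which the arm holds its last target. There are 200 camera calls.

## Working session

There is one attempt and no reset: what is moved stays moved. The work goes in short steps, Python scripts to look and compute and a tool call to move; the robot and the scene stay as the last step left them, time stands still between calls to the robot, and variables do not carry over. Pictures are saved under pics/ and viewed, about 8 in all and at most 12, crops included, and the job is handed in when it is done.

Besides the shell and the picture viewer there is one more tool, called as name([rows], argument=value, ...), one row to a line, values as JSON. servo_tool: Moves the arm, as the interface text tells. Its arguments: {"type":"object","properties":{"targets":{"type":"array","items":{"type":"array"}},"gripper":{"type":"number"}},"required":["targets"]}

```bash
mkdir -p pics; python3 - <<'E'
from rig import telemetry, eyes
import cv2,numpy as np
s=telemetry.read_state();print(s)
for n in("top","scene"):
    d=eyes.capture(n);cv2.imwrite(f"pics/{n}0.png",d["pixels"]);print(n,d["intrinsics"],d["extrinsics"])
E
```

```text
{'time_s': 0.0, 'joint_positions': array([ 5.51472333e+01,  3.02777058e+01,  8.21560421e+01,  1.00928683e-03,
        6.76899135e+01, -1.02260064e+01]), 'qvel': array([ 0.01689678,  0.03061574,  0.05553662, -0.08411987, -0.01846589,
        0.02995102]), 'tau': array([-1.46809482e-03, -4.40045285e+01, -1.76588988e+01,  6.31916709e-02,
        5.83793269e-02, -1.58177918e-04]), 'position': array([0.25997183, 0.56756112, 0.22158707]), 'tcp_rot': array([[-9.09038541e-01,  4.16710183e-01, -1.24677368e-03],
       [ 4.16711857e-01,  9.09036921e-01, -1.76183441e-03],
       [ 3.99188971e-04, -2.12112076e-03, -9.99997671e-01]]), 'force': array([ 0.33877063, -0.05610405, -0.94881413]), 'moment': array([-0.07684581, -0.0117738 , -0.02371734]), 'opening': 1.004434865640948}
top [[400.56609276   0.         321.07023583]
 [  0.         400.56609276 202.11516458]
 [  0.           0.           1.        ]] [[ 0.00406615 -0.99357408  0.11311065  0.46558012]
 [-0.99957896 -0.00728803 -0.02808542  0.06871851]
 [ 0.0287293  -0.11294883 -0.99318538  0.88104203]
 [ 0.          0.          0.          1.        ]]
scene [[482.55819897   0.         318.85402606]
 [  0.         482.55819897 197.1195474 ]
 [  0.           0.           1.        ]] [[ 0.59326552 -0.36650406  0.71673621 -0.0371399 ]
 [-0.80492949 -0.28241944  0.52185035 -0.39333015]
 [ 0.01115997 -0.88651793 -0.46255964  0.45263785]
 [ 0.          0.          0.          1.        ]]
```

View pics/top0.png

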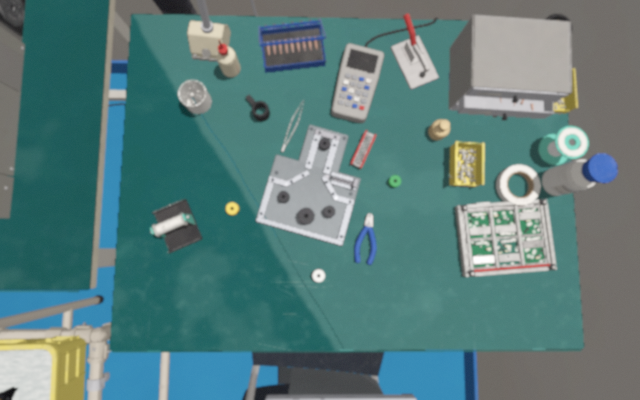

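The top view shows the jig around (310,190). The dark cores sit at (283,197), (305,216, the largest) and (328,212) in the pocket, and at (324,144) in the lane. Green (395,181), yellow (232,208) and white (319,276) are decoys. Next, one enlarged crop.

```bash
python3 - <<'E'
import cv2
i=cv2.imread("pics/top0.png")[120:250,250:385]
cv2.imwrite("pics/crop0.png",cv2.resize(i,None,fx=4.5,fy=4.5,interpolation=cv2.INTER_CUBIC))
E
```

```text
(no output)
```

View pics/crop0.png

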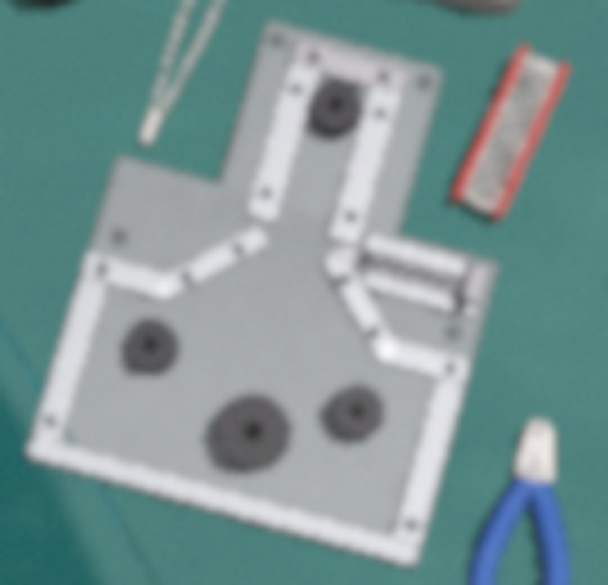

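The crop confirms it. The two small dark cores are at crop (150,347) and (352,412), the big one at (248,433), and the lane core at (335,107). The keeper slide is on the right, with its tab at about (462,298).

```bash
cat > h.py <<'E'
import numpy as np, cv2
from scipy.optimize import least_squares
K=np.array([[400.56609276,0,321.07023583],[0,400.56609276,202.11516458],[0,0,1]])
E=np.array([[0.00406615,-0.99357408,0.11311065,0.46558012],[-0.99957896,-0.00728803,-0.02808542,0.06871851],[0.0287293,-0.11294883,-0.99318538,0.88104203],[0,0,0,1]])
def ray(uv,z,K=K,E=E):
    d=E[:3,:3]@np.linalg.solve(K,[*uv,1]); return E[:3,3]+d*(z-E[2,3])/d[2]
def Rz(a): return np.array([[np.cos(a),-np.sin(a)],[np.sin(a),np.cos(a)]])
def fit(J,W):
    f=lambda p:((Rz(p[2])@J.T).T+p[:2]-W).ravel()
    r=least_squares(f,[*W.mean(0),0.0]); return r.x,r.fun.reshape(-1,2)
E
python3 - <<'E'
from h import *
crop=lambda u,v:(250+(u+.5)/4.5-.5,120+(v+.5)/4.5-.5)
J=np.array([[-138,98],[-138,-98],[18,98],[18,-98],[104,46],[104,-46]])/1e3
P=[(28,455),(415,565),(118,158),(497,262),(268,22),(440,72)];Z=[.01,.01,.008,.008,.008,.008]
W=np.array([ray(crop(*p),z)[:2] for p,z in zip(P,Z)])
p,r=fit(J,W);print("jig",p,np.degrees(p[2]));print((r*1e3).round(1))
for n,q,z in [("L",(150,347),.016),("R",(352,412),.016),("big",(248,433),.019),("c",(335,107),.016),("tab",(462,298),.031),
  ("Lh",(150,343),.024),("Rh",(355,411),.024),("bigh",(252,430),.03),("ch",(337,104),.024)]:
    w=ray(crop(*q),z)[:2];print(n,w.round(4),((Rz(-p[2])@(w-p[:2]))*1e3).round(1))
E
```

```text
jig [ 0.62840838  0.05588563 -0.26849689] -15.383738829352446
[[-1.8  1.6]
 [-1.9 -0.7]
 [ 1.7  0.8]
 [-0.  -1.2]
 [ 0.9  1.2]
 [ 1.  -1.7]]
L [0.5753 0.1271] [-70.1  54.6]
R [0.5444 0.0295] [-74.  -47.7]
big [0.5337 0.0795] [-97.5  -2.4]
c [0.6949 0.0382] [68.8  0.6]
tab [ 0.5981 -0.0223] [ -8.4 -83.5]
Lh [0.5762 0.1266] [-69.1  54.4]
Rh [0.5442 0.0284] [-73.9 -48.8]
bigh [0.5343 0.0775] [-96.5  -4.2]
ch [0.6943 0.0375] [68.4 -0.3]
```

```bash
cat >> h.py <<'E'
import json,os
JIG=np.array([0.62840838,0.05588563,-0.26849689])
if os.path.exists("jig.json"): JIG=np.array(json.load(open("jig.json")))
def j2w(xy): return Rz(JIG[2])@(np.array(xy)/1e3)+JIG[:2]
def w2j(xy): return Rz(-JIG[2])@(np.array(xy[:2])-JIG[:2])*1e3
def tool(c):  # commanded pose -> R
    c_,s=np.cos(c[3]),np.sin(c[3]); return np.array([[c_,s,0],[s,-c_,0],[0,0,-1.]])
def plan(wps,step=.04,astep=9.5):
    """wps: world [x,y,z,yaw rad], optional 5th = step m per row. Prints calls of <=12 rows, stores end pose."""
    c=np.array(json.load(open("cmd.json"))); poses=[]; p=c
    for w in wps:
        st=w[4] if len(w)>4 else step; w=np.array(w[:4],float)
        n=max(1,int(np.ceil(max(np.linalg.norm(w[:3]-p[:3])/st,abs(np.degrees(w[3]-p[3]))/astep))))
        poses+=[p+(w-p)*k/n for k in range(1,n+1)]; p=w
    poses.append(p)
    for i in range(0,len(poses),12):
        R=tool(c); rows=[]
        for q in poses[i:i+12]:
            t=np.round(R.T@(q[:3]-c[:3]),4); a=round(-(q[3]-c[3]),3); rows.append([t.tolist(),[0,0,a]])
        print(json.dumps(rows)); c=np.array([*(c[:3]+R@t),c[3]-a])
    json.dump(c.tolist(),open("cmd.json","w"))
def yaw(phi): return np.radians(phi)+JIG[2]+np.pi   # tool -x points along jig direction phi (deg)
def jp(x,y,z,phi,*st): return [*j2w([x,y]),z,yaw(phi),*st]
E
python3 - <<'E'
import json,numpy as np
json.dump([.26,.568,.223,np.radians(155.374)],open("cmd.json","w"))
from h import *
from rig import eyes
d=eyes.capture("wrist");print(d["T_tool_cam"],d["intrinsics"])
plan([[0.56,0.085,0.25,yaw(0)]])
E
```

```text
[[ 1.11887930e-03 -9.67445156e-01 -2.53078283e-01  6.85906068e-02]
 [ 9.99999371e-01  1.06127109e-03  3.64144335e-04 -1.49917600e-04]
 [-8.37050075e-05 -2.53078532e-01  9.67445735e-01 -1.63516428e-01]
 [ 0.00000000e+00  0.00000000e+00  0.00000000e+00  1.00000000e+00]] [[291.1898305    0.         315.64993399]
 [  0.         291.1898305  196.19315053]
 [  0.           0.           1.        ]]
[[[-0.0316, -0.0209, -0.0018], [0, 0, -0.011]], [[-0.0632, -0.0419, -0.0036], [0, 0, -0.022]], [[-0.0948, -0.0628, -0.0054], [0, 0, -0.032]], [[-0.1264, -0.0837, -0.0072], [0, 0, -0.043]], [[-0.158, -0.1047, -0.009], [0, 0, -0.054]], [[-0.1896, -0.1256, -0.0108], [0, 0, -0.065]], [[-0.2212, -0.1466, -0.0126], [0, 0, -0.075]], [[-0.2528, -0.1675, -0.0144], [0, 0, -0.086]], [[-0.2844, -0.1884, -0.0162], [0, 0, -0.097]], [[-0.316, -0.2094, -0.018], [0, 0, -0.108]], [[-0.3476, -0.2303, -0.0198], [0, 0, -0.118]], [[-0.3792, -0.2512, -0.0216], [0, 0, -0.129]]]
[[[-0.0286, -0.0249, -0.0018], [0, 0, -0.011]], [[-0.0573, -0.0497, -0.0036], [0, 0, -0.022]], [[-0.0859, -0.0745, -0.0054], [0, 0, -0.032]], [[-0.0859, -0.0745, -0.0054], [0, 0, -0.032]]]
```

servo_tool([
  [[-0.0316,-0.0209,-0.0018],[0,0,-0.011]],
  [[-0.0632,-0.0419,-0.0036],[0,0,-0.022]],
  [[-0.0948,-0.0628,-0.0054],[0,0,-0.032]],
  [[-0.1264,-0.0837,-0.0072],[0,0,-0.043]],
  [[-0.158,-0.1047,-0.009],[0,0,-0.054]],
  [[-0.1896,-0.1256,-0.0108],[0,0,-0.065]],
  [[-0.2212,-0.1466,-0.0126],[0,0,-0.075]],
  [[-0.2528,-0.1675,-0.0144],[0,0,-0.086]],
  [[-0.2844,-0.1884,-0.0162],[0,0,-0.097]],
  [[-0.316,-0.2094,-0.018],[0,0,-0.108]],
  [[-0.3476,-0.2303,-0.0198],[0,0,-0.118]],
  [[-0.3792,-0.2512,-0.0216],[0,0,-0.129]],
], gripper=0.016)

```text
time_s: 1.65
position: [0.5008, 0.1807, 0.244]
tcp_rot: [[-0.955, 0.296, -0.0], [0.296, 0.955, 0.0], [0.0, -0.0, -1.0]]
force: [0.5, -0.3, -0.1]
opening: 0.187
```

servo_tool([
  [[-0.0286,-0.0249,-0.0018],[0,0,-0.011]],
  [[-0.0573,-0.0497,-0.0036],[0,0,-0.022]],
  [[-0.0859,-0.0745,-0.0054],[0,0,-0.032]],
  [[-0.0859,-0.0745,-0.0054],[0,0,-0.032]],
])

```text
time_s: 2.15
position: [0.5619, 0.0829, 0.2494]
tcp_rot: [[-0.963, 0.269, 0.001], [0.269, 0.963, -0.0], [-0.001, -0.0, -1.0]]
force: [-1.0, 1.7, -0.3]
opening: 0.184
```

```bash
python3 - <<'E'
from rig import telemetry, eyes
import cv2,numpy as np,json
s=telemetry.read_state();print(s["time_s"],s["position"],s["joint_positions"],s["opening"],s["force"],json.load(open("cmd.json")))
d=eyes.capture("wrist")
T=np.eye(4);T[:3,:3]=s["tcp_rot"];T[:3,3]=s["position"]
np.savez("w1.npz",K=d["intrinsics"],E=T@d["T_tool_cam"])
cv2.imwrite("pics/w1.png",d["pixels"])
E
```

```text
2.15 [0.56190407 0.08293073 0.24936871] [-2.86143271e+00  2.40295364e+01  8.86686271e+01 -2.48233236e-02
  6.72472570e+01 -7.72449534e+01] 0.1841712268519875 [-0.95699862  1.65853009 -0.34702215] [0.5600067180787726, 0.08503119997756535, 0.25, 2.8727878719936695]
```

View pics/w1.png

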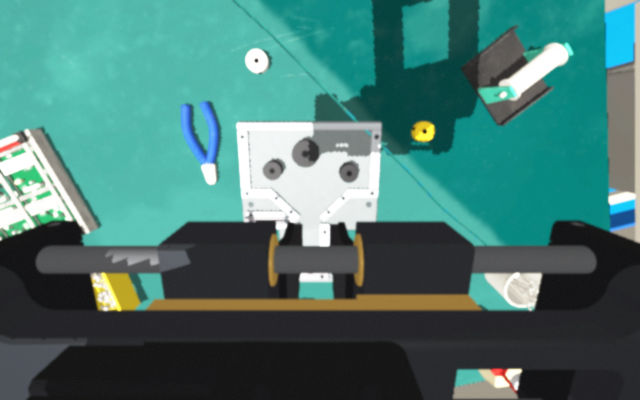

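The wrist view shows the jig with the pocket up. The small cores are at (273,169) and (349,172), the big one at (305,152), and the rear plate corners at (237,123) and (381,122). I'll cross-check these against the top-view fit.

```bash
python3 - <<'E'
from h import *
D=np.load("w1.npz")
for n,q,z in [("c-+",(381,122),.014),("c--",(237,122),.014),("R",(273,170),.016),("L",(349,172),.016),("big",(305.5,153),.019)]:
    w=ray(q,z,D["K"],D["E"])[:2];print(n,w.round(4),w2j(w).round(1))
print(w2j([.5619,.0829]))
i=cv2.imread("pics/w1.png")[110:225,225:390]
cv2.imwrite("pics/w1c.png",cv2.resize(i,None,fx=4.8,fy=4.8,interpolation=cv2.INTER_CUBIC))
E
```

```text
c-+ [0.5217 0.184 ] [-136.9   95.2]
c-- [ 4.705e-01 -2.000e-04] [-137.4  -95.9]
R [0.5444 0.0267] [-73.3 -50.4]
L [0.5751 0.1268] [-70.2  54.3]
big [0.5337 0.0764] [-96.8  -5.3]
[-71.2918727    8.40295682]
```

View pics/w1c.png

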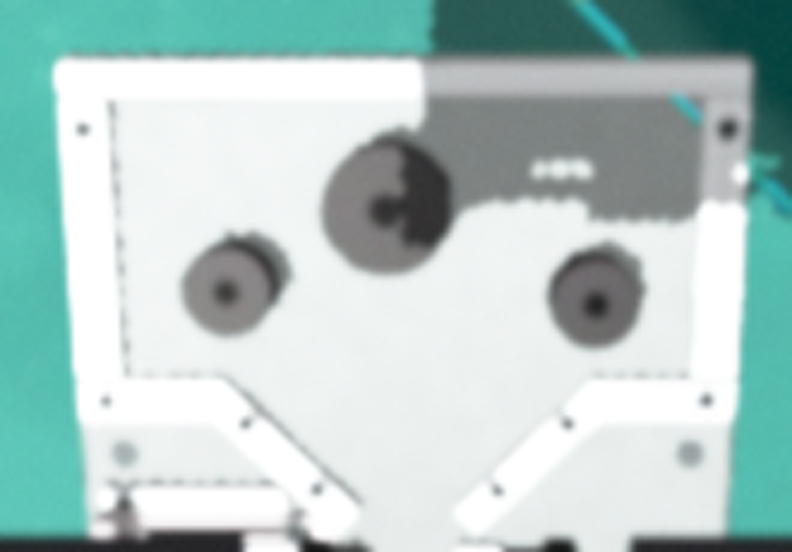

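The crop shows the two small cores' top faces at (227,289) and (595,300), and the big one at (387,208). The fence corners are sharp enough to refine the jig pose.

```bash
python3 - <<'E'
from h import *
D=np.load("w1.npz")
cr=lambda u,v:(225+(u+.5)/4.8-.5,110+(v+.5)/4.8-.5)
J=np.array([[-138,-98],[-138,98],[-46,-54],[-46,54],[-127,-83],[-127,83]])/1e3
P=[(54,57),(754,57),(226,378),(592,378),(112,98),(705,98)];Z=[.014]*4+[.009]*2
W=np.array([ray(cr(*p),z,D["K"],D["E"])[:2] for p,z in zip(P,Z)])
p,r=fit(J,W);print("jig",p,np.degrees(p[2]));print((r*1e3).round(1))
m=(p+JIG)/2
for n,q,z in [("R",(227,289),.024),("L",(595,300),.024),("big",(387,208),.03)]:
    w=ray(cr(*q),z,D["K"],D["E"])[:2];print(n,w.round(4),(Rz(-p[2])@(w-p[:2])*1e3).round(1))
print("c (top)",Rz(-p[2])@(np.array([.6946,.038])-p[:2])*1e3)
E
```

```text
jig [ 0.62829183  0.05565175 -0.27011538] -15.476471061355916
[[-0.3 -0.6]
 [ 0.2  1.9]
 [ 0.6 -0.8]
 [ 0.7  0. ]
 [-0.3  0.2]
 [-0.8 -0.8]]
R [0.5428 0.0269] [-74.8 -50.6]
L [0.5735 0.1257] [-71.5  52.9]
big [0.5325 0.0768] [-98.   -5.2]
c (top) [68.61408354  0.6821433 ]
```

```bash
python3 - <<'E'
import json
json.dump([.6283,.0557,-.2697],open("jig.json","w"))
from h import *
plan([jp(-91.6,78,.07,-50),jp(-91.6,78,.0185,-50,.025)])
E
```

```text
[[[0.003, 0.0113, 0.03], [0, 0, 0.146]], [[0.006, 0.0226, 0.06], [0, 0, 0.291]], [[0.0089, 0.034, 0.09], [0, 0, 0.437]], [[0.0119, 0.0453, 0.12], [0, 0, 0.582]], [[0.0149, 0.0566, 0.15], [0, 0, 0.728]], [[0.0179, 0.0679, 0.18], [0, 0, 0.874]], [[0.0179, 0.0679, 0.1972], [0, 0, 0.874]], [[0.0179, 0.0679, 0.2143], [0, 0, 0.874]], [[0.0179, 0.0679, 0.2315], [0, 0, 0.874]], [[0.0179, 0.0679, 0.2315], [0, 0, 0.874]]]
```

servo_tool([
  [[0.003,0.0113,0.03],[0,0,0.146]],
  [[0.006,0.0226,0.06],[0,0,0.291]],
  [[0.0089,0.034,0.09],[0,0,0.437]],
  [[0.0119,0.0453,0.12],[0,0,0.582]],
  [[0.0149,0.0566,0.15],[0,0,0.728]],
  [[0.0179,0.0679,0.18],[0,0,0.874]],
  [[0.0179,0.0679,0.1972],[0,0,0.874]],
  [[0.0179,0.0679,0.2143],[0,0,0.874]],
  [[0.0179,0.0679,0.2315],[0,0,0.874]],
  [[0.0179,0.0679,0.2315],[0,0,0.874]],
])

```text
time_s: 3.45
position: [0.5603, 0.155, 0.0169]
tcp_rot: [[-0.415, 0.91, -0.002], [0.91, 0.415, -0.0], [0.001, -0.002, -1.0]]
force: [-0.3, -0.4, -0.1]
opening: 0.181
```

```bash
python3 - <<'E'
from rig import telemetry, eyes
from h import *
s=telemetry.read_state();print(s["time_s"],w2j(s["position"]),s["position"],s["joint_positions"],s["force"],json.load(open("cmd.json")))
d=eyes.capture("wrist");cv2.imwrite("pics/w2.png",d["pixels"])
E
```

```text
3.45 [-91.97396196  77.5785753 ] [0.56032103 0.15497993 0.01689979] [ 4.45455582e+00  4.40767138e+01  9.62255723e+01 -2.17928855e-03
  3.98405549e+01 -2.00681311e+01] [-0.26045278 -0.44692678 -0.09981663] [0.560782361284671, 0.1552467137734292, 0.01849999999999999, 1.9987878719936694]
```

View pics/w2.png

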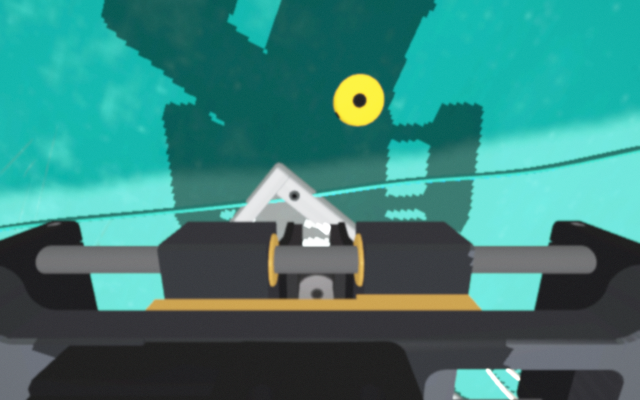

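The tip stands at z = 16.9 mm, clear of the fences. The core is centred in the gap at (317,293). Now the diagonal push, then turning about the core to the lane direction.

```bash
cat >> h.py <<'E'
def behind(cx,cy,phi,z,d=20,*st):
    a=np.radians(phi); return jp(cx-d*np.cos(a),cy-d*np.sin(a),z,phi,*st)
E
python3 - <<'E'
from h import *
z=.0185
plan([behind(-26,0,-50,z,20,.008)]+[behind(-26,0,p,z,20) for p in (-42,-34,-26,-17,-8,0)])
E
```

```text
[[[-0.0074, 0.0, 0.0], [0, 0, -0.0]], [[-0.0149, 0.0, -0.0], [0, 0, -0.0]], [[-0.0223, 0.0, -0.0], [0, 0, -0.0]], [[-0.0298, 0.0001, -0.0], [0, 0, -0.0]], [[-0.0372, 0.0001, -0.0], [0, 0, -0.0]], [[-0.0447, 0.0001, -0.0], [0, 0, -0.0]], [[-0.0521, 0.0001, -0.0], [0, 0, -0.0]], [[-0.0596, 0.0001, -0.0], [0, 0, -0.0]], [[-0.067, 0.0001, -0.0], [0, 0, -0.0]], [[-0.0744, 0.0002, -0.0], [0, 0, -0.0]], [[-0.0819, 0.0002, -0.0], [0, 0, -0.0]], [[-0.0821, -0.0026, -0.0], [0, 0, -0.14]]]
[[[-0.0002, -0.0028, -0.0], [0, 0, -0.14]], [[-0.0008, -0.0055, -0.0], [0, 0, -0.279]], [[-0.0019, -0.0085, -0.0], [0, 0, -0.436]], [[-0.0034, -0.0112, -0.0], [0, 0, -0.593]], [[-0.0051, -0.0134, -0.0], [0, 0, -0.733]], [[-0.0051, -0.0134, -0.0], [0, 0, -0.733]]]
```

servo_tool([
  [[-0.0074,0,0],[0,0,0]],
  [[-0.0149,0,0],[0,0,0]],
  [[-0.0223,0,0],[0,0,0]],
  [[-0.0298,0.0001,0],[0,0,0]],
  [[-0.0372,0.0001,0],[0,0,0]],
  [[-0.0447,0.0001,0],[0,0,0]],
  [[-0.0521,0.0001,0],[0,0,0]],
  [[-0.0596,0.0001,0],[0,0,0]],
  [[-0.067,0.0001,0],[0,0,0]],
  [[-0.0744,0.0002,0],[0,0,0]],
  [[-0.0819,0.0002,0],[0,0,0]],
  [[-0.0821,-0.0026,0],[0,0,-0.14]],
])

```text
time_s: 5.0
position: [0.5937, 0.0788, 0.0181]
tcp_rot: [[-0.541, 0.841, 0.001], [0.841, 0.541, -0.0], [-0.001, 0.001, -1.0]]
force: [0.6, 0.4, -0.0]
opening: 0.184
```

servo_tool([
  [[-0.0002,-0.0028,0],[0,0,-0.14]],
  [[-0.0008,-0.0055,0],[0,0,-0.279]],
  [[-0.0019,-0.0085,0],[0,0,-0.436]],
  [[-0.0034,-0.0112,0],[0,0,-0.593]],
  [[-0.0051,-0.0134,0],[0,0,-0.733]],
  [[-0.0051,-0.0134,0],[0,0,-0.733]],
])

```text
time_s: 5.75
position: [0.5845, 0.0677, 0.018]
tcp_rot: [[-0.963, 0.268, 0.0], [0.268, 0.963, -0.0], [-0.0, -0.0, -1.0]]
force: [-0.2, 0.4, -0.8]
opening: 0.185
```

```bash
python3 - <<'E'
from rig import telemetry, eyes
from h import *
s=telemetry.read_state();print(s["time_s"],w2j(s["position"]),s["position"],s["force"])
a=eyes.capture("wrist")["pixels"][190:310,240:400];t=eyes.capture("top")["pixels"][120:250,250:385]
f=lambda i:cv2.resize(i,(400,400*i.shape[0]//i.shape[1]),interpolation=cv2.INTER_CUBIC)
a,t=f(a),f(t);a=cv2.copyMakeBorder(a,0,len(t)-len(a),0,0,0)
cv2.imwrite("pics/m3.png",np.hstack([t,a]))
E
```

```text
5.75 [-45.45325963  -0.14607825] [0.58445091 0.06766987 0.01800073] [-0.21517516  0.43487362 -0.82247569]
```

View pics/m3.png

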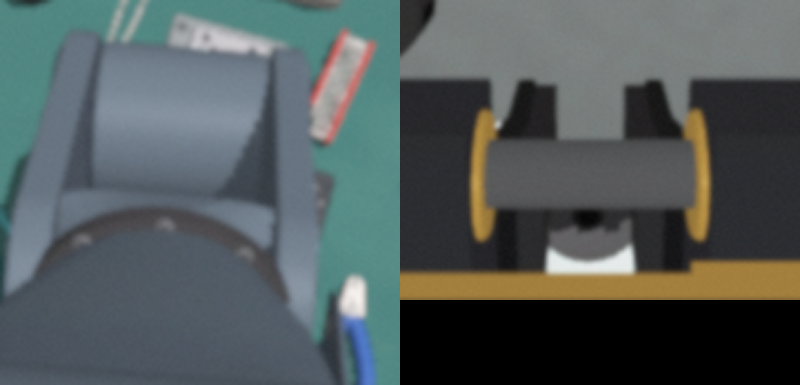

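The core's hole is centred between the fingers at about (315,277), so it is still nested. Push it into the lane.

```bash
python3 - <<'E'
from h import *
plan([jp(23.5,0,.018,0,.0065)])
E
```

```text
[[[-0.0063, 0.0, 0.0], [0, 0, -0.0]], [[-0.0126, 0.0, 0.0001], [0, 0, -0.0]], [[-0.019, 0.0, 0.0001], [0, 0, -0.0]], [[-0.0253, 0.0, 0.0002], [0, 0, -0.0]], [[-0.0316, 0.0, 0.0002], [0, 0, -0.0]], [[-0.0379, 0.0, 0.0003], [0, 0, -0.0]], [[-0.0442, 0.0, 0.0003], [0, 0, -0.0]], [[-0.0506, 0.0, 0.0004], [0, 0, -0.0]], [[-0.0569, 0.0, 0.0004], [0, 0, -0.0]], [[-0.0632, 0.0, 0.0005], [0, 0, -0.0]], [[-0.0695, 0.0, 0.0005], [0, 0, -0.0]], [[-0.0695, 0.0, 0.0005], [0, 0, -0.0]]]
```

servo_tool([
  [[-0.0063,0,0],[0,0,0]],
  [[-0.0126,0,0.0001],[0,0,0]],
  [[-0.019,0,0.0001],[0,0,0]],
  [[-0.0253,0,0.0002],[0,0,0]],
  [[-0.0316,0,0.0002],[0,0,0]],
  [[-0.0379,0,0.0003],[0,0,0]],
  [[-0.0442,0,0.0003],[0,0,0]],
])

```text
time_s: 6.72
position: [0.6273, 0.0562, 0.0177]
tcp_rot: [[-0.964, 0.267, -0.0], [0.267, 0.964, 0.0], [0.0, -0.0, -1.0]]
force: [0.0, 0.4, 0.2]
opening: 0.185
```

servo_tool([
  [[-0.0063,0,0],[0,0,0]],
  [[-0.0126,0,0.0001],[0,0,0]],
  [[-0.0189,0,0.0001],[0,0,0]],
  [[-0.0253,0,0.0002],[0,0,0]],
  [[-0.0253,0,0.0002],[0,0,0]],
])

```text
time_s: 7.35
position: [0.6521, 0.0494, 0.0175]
tcp_rot: [[-0.964, 0.267, 0.001], [0.267, 0.964, -0.0], [-0.001, 0.0, -1.0]]
force: [-0.4, -0.1, -0.3]
opening: 0.185
```

```bash
python3 - <<'E'
from h import *
plan([jp(5,0,.018,0,.01),jp(0,0,.07,0),behind(-74.5,-49.8,46,.07,32),behind(-74.5,-49.8,46,.018,32,.02)])
E
```

```text
[[[0.0092, 0.0, -0.0], [0, 0, -0.0]], [[0.0185, 0.0, -0.0], [0, 0, -0.0]], [[0.021, 0.0, -0.026], [0, 0, -0.0]], [[0.0235, 0.0, -0.052], [0, 0, -0.0]], [[0.0428, -0.0146, -0.052], [0, 0, -0.161]], [[0.0622, -0.0291, -0.052], [0, 0, -0.321]], [[0.0815, -0.0437, -0.052], [0, 0, -0.482]], [[0.1009, -0.0583, -0.052], [0, 0, -0.642]], [[0.1202, -0.0728, -0.052], [0, 0, -0.803]], [[0.1202, -0.0728, -0.0347], [0, 0, -0.803]], [[0.1202, -0.0728, -0.0173], [0, 0, -0.803]], [[0.1202, -0.0728, -0.0], [0, 0, -0.803]]]
[[[0.0, -0.0, -0.0], [0, 0, 0.0]]]
```

servo_tool([
  [[0.0092,0,0],[0,0,0]],
  [[0.0185,0,0],[0,0,0]],
  [[0.021,0,-0.026],[0,0,0]],
  [[0.0235,0,-0.052],[0,0,0]],
  [[0.0428,-0.0146,-0.052],[0,0,-0.161]],
  [[0.0622,-0.0291,-0.052],[0,0,-0.321]],
  [[0.0815,-0.0437,-0.052],[0,0,-0.482]],
  [[0.1009,-0.0583,-0.052],[0,0,-0.642]],
  [[0.1202,-0.0728,-0.052],[0,0,-0.803]],
  [[0.1202,-0.0728,-0.0347],[0,0,-0.803]],
  [[0.1202,-0.0728,-0.0173],[0,0,-0.803]],
  [[0.1202,-0.0728,0],[0,0,-0.803]],
])

```text
time_s: 8.85
position: [0.5152, 0.0118, 0.0174]
tcp_rot: [[-0.861, -0.508, -0.0], [-0.508, 0.861, 0.0], [0.0, 0.0, -1.0]]
force: [-0.2, -0.2, -0.2]
opening: 0.183
```

servo_tool([
  [[0,0,0],[0,0,0]],
])

```text
time_s: 8.98
position: [0.5143, 0.012, 0.0168]
tcp_rot: [[-0.861, -0.508, -0.003], [-0.508, 0.861, 0.001], [0.002, 0.002, -1.0]]
force: [-0.1, 0.2, -0.5]
opening: 0.184
```

```bash
python3 - <<'E'
from rig import telemetry, eyes
from h import *
s=telemetry.read_state();print(s["time_s"],w2j(s["position"]),s["position"],s["joint_positions"],s["force"])
a=eyes.capture("wrist")["pixels"][190:310,240:400];t=eyes.capture("top")["pixels"][120:250,250:385]
f=lambda i:cv2.resize(i,(400,400*i.shape[0]//i.shape[1]),interpolation=cv2.INTER_CUBIC)
a,t=f(a),f(t);a=cv2.copyMakeBorder(a,0,len(t)-len(a),0,0,0)
cv2.imwrite("pics/m4.png",np.hstack([t,a]))
z=.018
plan([behind(-26,0,46,z,20,.008)]+[behind(-26,0,p,z,20) for p in (38,30,22,14,7,0)])
E
```

```text
8.975 [-98.22033275 -72.53370402] [0.5143042  0.01195838 0.01679082] [-1.11287928e+01  4.15580260e+01  1.06081848e+02  6.86854824e-04
  3.25503648e+01 -1.31691847e+02] [-0.11180341  0.16228008 -0.45903523]
[[[-0.0074, -0.0, 0.0], [0, 0, 0.0]], [[-0.0148, -0.0001, -0.0], [0, 0, 0.0]], [[-0.0222, -0.0001, -0.0], [0, 0, 0.0]], [[-0.0296, -0.0001, -0.0], [0, 0, 0.0]], [[-0.037, -0.0001, -0.0], [0, 0, 0.0]], [[-0.0445, -0.0002, -0.0], [0, 0, 0.0]], [[-0.0519, -0.0002, -0.0], [0, 0, 0.0]], [[-0.0593, -0.0002, -0.0], [0, 0, 0.0]], [[-0.0667, -0.0003, -0.0], [0, 0, 0.0]], [[-0.0741, -0.0003, -0.0], [0, 0, 0.0]], [[-0.0815, -0.0003, -0.0], [0, 0, 0.0]], [[-0.0817, 0.0025, -0.0], [0, 0, 0.14]]]
[[[-0.0002, 0.0027, -0.0], [0, 0, 0.139]], [[-0.0008, 0.0055, -0.0], [0, 0, 0.279]], [[-0.0017, 0.0081, -0.0], [0, 0, 0.419]], [[-0.0029, 0.0103, -0.0], [0, 0, 0.541]], [[-0.0042, 0.0123, -0.0], [0, 0, 0.663]], [[-0.0042, 0.0123, -0.0], [0, 0, 0.663]]]
```

View pics/m4.png

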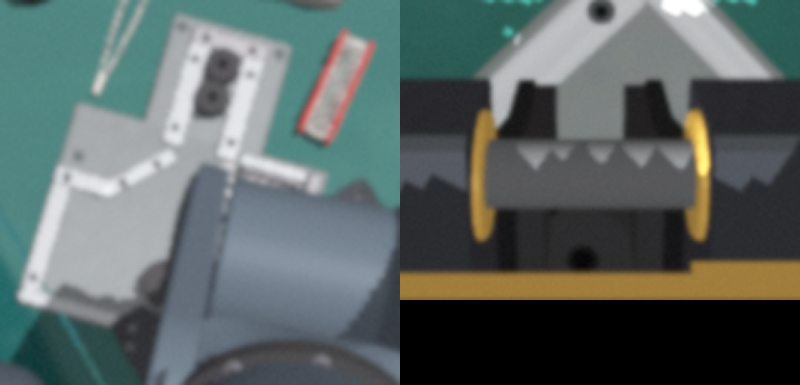

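In the top half, the first core sits behind core_c in the lane, touching it, at crop (212,98) and (222,68). The wrist half shows core R's hole centred between the fingers at (582,260). Push it.

servo_tool([
  [[-0.0074,0,0],[0,0,0]],
  [[-0.0148,-0.0001,0],[0,0,0]],
  [[-0.0222,-0.0001,0],[0,0,0]],
  [[-0.0296,-0.0001,0],[0,0,0]],
  [[-0.037,-0.0001,0],[0,0,0]],
  [[-0.0445,-0.0002,0],[0,0,0]],
  [[-0.0519,-0.0002,0],[0,0,0]],
  [[-0.0593,-0.0002,0],[0,0,0]],
  [[-0.0667,-0.0003,0],[0,0,0]],
  [[-0.0741,-0.0003,0],[0,0,0]],
  [[-0.0815,-0.0003,0],[0,0,0]],
  [[-0.0817,0.0025,0],[0,0,0.14]],
])

```text
time_s: 10.58
position: [0.5865, 0.0554, 0.0176]
tcp_rot: [[-0.925, -0.38, 0.002], [-0.38, 0.925, -0.0], [-0.002, -0.001, -1.0]]
force: [0.7, 0.1, -0.6]
opening: 0.182
```

servo_tool([
  [[-0.0002,0.0027,0],[0,0,0.139]],
  [[-0.0008,0.0055,0],[0,0,0.279]],
  [[-0.0017,0.0081,0],[0,0,0.419]],
  [[-0.0029,0.0103,0],[0,0,0.541]],
  [[-0.0042,0.0123,0],[0,0,0.663]],
  [[-0.0042,0.0123,0],[0,0,0.663]],
])

```text
time_s: 11.32
position: [0.5847, 0.0684, 0.0175]
tcp_rot: [[-0.964, 0.265, 0.0], [0.265, 0.964, 0.0], [-0.0, 0.0, -1.0]]
force: [0.0, -0.4, 0.1]
opening: 0.184
```

```bash
python3 - <<'E'
from rig import telemetry, eyes
from h import *
s=telemetry.read_state();print(s["time_s"],w2j(s["position"]),s["position"],s["force"])
a=eyes.capture("wrist")["pixels"][190:310,240:400]
cv2.imwrite("pics/m5.png",cv2.resize(a,(400,300)))
plan([jp(-6,0,.018,0,.0065)])
E
```

```text
11.325 [-45.39616039   0.63562127] [0.58471423 0.0684081  0.01753013] [ 0.00869775 -0.35645123  0.10307784]
[[[-0.0057, 0.0, 0.0], [0, 0, -0.0]], [[-0.0114, 0.0, -0.0], [0, 0, -0.0]], [[-0.0172, 0.0, -0.0], [0, 0, -0.0]], [[-0.0229, 0.0, -0.0], [0, 0, -0.0]], [[-0.0286, 0.0, -0.0], [0, 0, -0.0]], [[-0.0343, 0.0, -0.0], [0, 0, -0.0]], [[-0.04, 0.0, -0.0], [0, 0, -0.0]], [[-0.04, 0.0, -0.0], [0, 0, -0.0]]]
```

View pics/m5.png

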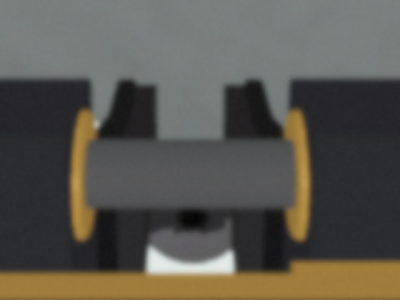

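The core is nested and its hole is centred at crop (191,218). Push it through the gate, then inch forward while watching the force.

servo_tool([
  [[-0.0057,0,0],[0,0,0]],
  [[-0.0114,0,0],[0,0,0]],
  [[-0.0172,0,0],[0,0,0]],
  [[-0.0229,0,0],[0,0,0]],
  [[-0.0286,0,0],[0,0,0]],
  [[-0.0343,0,0],[0,0,0]],
  [[-0.04,0,0],[0,0,0]],
  [[-0.04,0,0],[0,0,0]],
])

```text
time_s: 12.38
position: [0.6236, 0.0572, 0.0176]
tcp_rot: [[-0.964, 0.267, 0.001], [0.267, 0.964, -0.0], [-0.001, 0.0, -1.0]]
force: [0.5, 0.8, -0.3]
opening: 0.182
```

servo_tool([
  [[-0.001,0,0],[0,0,0]],
  [[-0.002,0,0],[0,0,0]],
  [[-0.003,0,0],[0,0,0]],
  [[-0.004,0,0],[0,0,0]],
  [[-0.004,0,0],[0,0,0]],
])

```text
time_s: 13.0
position: [0.6268, 0.0564, 0.0175]
tcp_rot: [[-0.964, 0.267, 0.0], [0.267, 0.964, -0.0], [-0.0, 0.0, -1.0]]
force: [0.2, -0.3, -0.6]
opening: 0.187
```

servo_tool([
  [[-0.0005,0,0],[0,0,0]],
  [[-0.001,0,0],[0,0,0]],
  [[-0.0015,0,0],[0,0,0]],
  [[-0.0015,0,0],[0,0,0]],
])

```text
time_s: 13.5
position: [0.6278, 0.0561, 0.0175]
tcp_rot: [[-0.964, 0.267, -0.001], [0.267, 0.964, 0.0], [0.001, -0.0, -1.0]]
force: [-0.8, 1.1, 0.7]
opening: 0.189
```

servo_tool([
  [[-0.0005,0,0],[0,0,0]],
  [[-0.001,0,0],[0,0,0]],
  [[-0.001,0,0],[0,0,0]],
])

```text
time_s: 13.88
position: [0.6283, 0.0559, 0.0174]
tcp_rot: [[-0.964, 0.266, -0.002], [0.266, 0.964, 0.0], [0.002, -0.0, -1.0]]
force: [-3.1, 1.1, -0.6]
opening: 0.181
```

servo_tool([
  [[-0.0005,0,0],[0,0,0]],
  [[-0.001,0,0],[0,0,0]],
  [[-0.001,0,0],[0,0,0]],
])

```text
time_s: 14.25
position: [0.6286, 0.0558, 0.0173]
tcp_rot: [[-0.964, 0.266, -0.003], [0.266, 0.964, 0.0], [0.003, -0.0, -1.0]]
force: [-5.2, 1.8, 2.8]
opening: 0.187
```

Force rose to 5 N with the tip stalled, so the row is home (TCP at jig x ≈ 0.3, core centre ≈ 20). I'll retract and go round to the tab with the fingers shut.

```bash
python3 - <<'E'
from h import *
json.dump([float(v) for v in jp(1.5,0,.018,0)],open("cmd.json","w"))
plan([jp(-16,0,.018,0,.01),jp(-20,0,.08,0,.035),jp(0,-122,.08,-90),jp(0,-122,.018,-90,.025)])
E
```

```text
[[[0.0088, -0.0, 0.0], [0, 0, -0.0]], [[0.0175, 0.0, 0.0], [0, 0, -0.0]], [[0.0195, 0.0, -0.031], [0, 0, -0.0]], [[0.0215, 0.0, -0.062], [0, 0, -0.0]], [[0.0195, -0.0122, -0.062], [0, 0, 0.157]], [[0.0175, -0.0244, -0.062], [0, 0, 0.314]], [[0.0155, -0.0366, -0.062], [0, 0, 0.471]], [[0.0135, -0.0488, -0.062], [0, 0, 0.628]], [[0.0115, -0.061, -0.062], [0, 0, 0.785]], [[0.0095, -0.0732, -0.062], [0, 0, 0.942]], [[0.0075, -0.0854, -0.062], [0, 0, 1.1]], [[0.0055, -0.0976, -0.062], [0, 0, 1.257]]]
[[[-0.0122, -0.0019, 0.0], [0, 0, 0.157]], [[-0.0244, -0.0037, 0.0], [0, 0, 0.314]], [[-0.0244, -0.0037, 0.0207], [0, 0, 0.314]], [[-0.0244, -0.0037, 0.0413], [0, 0, 0.314]], [[-0.0244, -0.0037, 0.062], [0, 0, 0.314]], [[-0.0244, -0.0037, 0.062], [0, 0, 0.314]]]
```

servo_tool([
  [[0.0088,0,0],[0,0,0]],
  [[0.0175,0,0],[0,0,0]],
  [[0.0195,0,-0.031],[0,0,0]],
  [[0.0215,0,-0.062],[0,0,0]],
  [[0.0195,-0.0122,-0.062],[0,0,0.157]],
  [[0.0175,-0.0244,-0.062],[0,0,0.314]],
  [[0.0155,-0.0366,-0.062],[0,0,0.471]],
  [[0.0135,-0.0488,-0.062],[0,0,0.628]],
  [[0.0115,-0.061,-0.062],[0,0,0.785]],
  [[0.0095,-0.0732,-0.062],[0,0,0.942]],
  [[0.0075,-0.0854,-0.062],[0,0,1.1]],
  [[0.0055,-0.0976,-0.062],[0,0,1.257]],
])

```text
time_s: 15.75
position: [0.5994, -0.0378, 0.0799]
tcp_rot: [[-0.039, 0.999, 0.002], [0.999, 0.039, -0.001], [-0.001, 0.002, -1.0]]
force: [-0.7, 0.2, -0.4]
opening: 0.186
```

servo_tool([
  [[-0.0122,-0.0019,0],[0,0,0.157]],
  [[-0.0244,-0.0037,0],[0,0,0.314]],
  [[-0.0244,-0.0037,0.0207],[0,0,0.314]],
  [[-0.0244,-0.0037,0.0413],[0,0,0.314]],
  [[-0.0244,-0.0037,0.062],[0,0,0.314]],
  [[-0.0244,-0.0037,0.062],[0,0,0.314]],
], gripper=0.0)

```text
time_s: 16.5
position: [0.5953, -0.0615, 0.0164]
tcp_rot: [[0.267, 0.964, -0.002], [0.964, -0.267, 0.0], [-0.0, -0.002, -1.0]]
force: [0.0, 0.7, 0.0]
opening: 0.002
```

```bash
python3 - <<'E'
from rig import telemetry, eyes
from h import *
s=telemetry.read_state();print(s["time_s"],w2j(s["position"]),s["position"],s["joint_positions"],s["force"],s["opening"])
a=eyes.capture("wrist")["pixels"];t=eyes.capture("top")["pixels"][120:250,250:385]
f=lambda i:cv2.resize(i,(400,400*i.shape[0]//i.shape[1]),interpolation=cv2.INTER_CUBIC)
a,t=f(a),f(t);a=cv2.copyMakeBorder(a,0,len(t)-len(a),0,0,0)
cv2.imwrite("pics/m6.png",np.hstack([t,a]))
plan([jp(0,-72,.018,-90,.005)])
E
```

```text
16.5 [  -0.55287215 -121.7855147 ] [ 0.5953183  -0.06153577  0.01636557] [-1.65861923e+01  4.48713283e+01  9.36660680e+01 -1.05512999e-02
  4.15717317e+01 -1.10806121e+00] [0.03379804 0.65316655 0.00231983] 0.0016591474592633924
[[[0.005, -0.0, 0.0], [0, 0, -0.0]], [[0.01, -0.0, 0.0], [0, 0, -0.0]], [[0.015, -0.0, 0.0], [0, 0, -0.0]], [[0.02, -0.0, 0.0], [0, 0, -0.0]], [[0.025, -0.0, 0.0], [0, 0, -0.0]], [[0.03, -0.0, 0.0], [0, 0, -0.0]], [[0.035, -0.0, 0.0], [0, 0, -0.0]], [[0.04, -0.0, 0.0], [0, 0, -0.0]], [[0.045, -0.0, 0.0], [0, 0, -0.0]], [[0.05, -0.0, 0.0], [0, 0, -0.0]], [[0.05, -0.0, 0.0], [0, 0, -0.0]]]
```

View pics/m6.png

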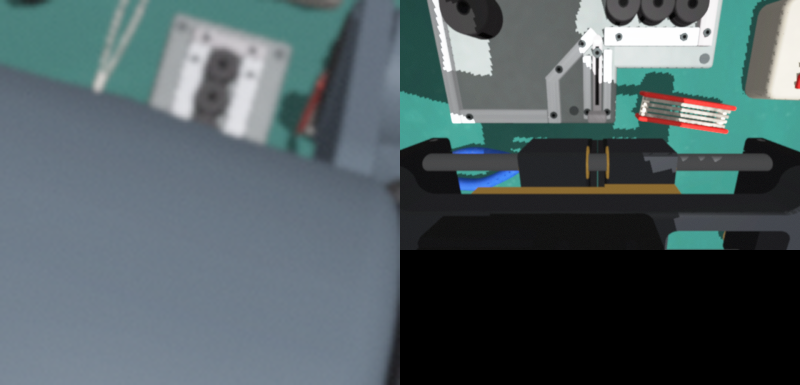

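The wrist half shows three cores in file in the lane at (622–690,8) of the composite, the big core in the pocket, and the slot in line with the fingers at u ≈ 597. Push the tab.

servo_tool([
  [[0.005,0,0],[0,0,0]],
  [[0.01,0,0],[0,0,0]],
  [[0.015,0,0],[0,0,0]],
  [[0.02,0,0],[0,0,0]],
  [[0.025,0,0],[0,0,0]],
  [[0.03,0,0],[0,0,0]],
])

```text
time_s: 17.35
position: [0.6044, -0.0326, 0.0176]
tcp_rot: [[0.267, 0.964, 0.0], [0.964, -0.267, -0.0], [-0.0, 0.0, -1.0]]
force: [-0.0, -1.6, 0.5]
opening: 0.004
```

servo_tool([
  [[0.004,0,0],[0,0,0]],
  [[0.008,0,0],[0,0,0]],
  [[0.012,0,0],[0,0,0]],
  [[0.016,0,0],[0,0,0]],
  [[0.02,0,0],[0,0,0]],
  [[0.02,0,0],[0,0,0]],
])

```text
time_s: 18.1
position: [0.6093, -0.0129, 0.0174]
tcp_rot: [[0.266, 0.964, -0.001], [0.964, -0.266, 0.001], [0.0, -0.001, -1.0]]
force: [0.4, -0.3, 0.1]
opening: 0.004
```

Now at TCP y ≈ -72. The stop is expected at ≈ -63.5.

servo_tool([
  [[0.002,0,0],[0,0,0]],
  [[0.004,0,0],[0,0,0]],
  [[0.006,0,0],[0,0,0]],
  [[0.007,0,0],[0,0,0]],
  [[0.007,0,0],[0,0,0]],
])

```text
time_s: 18.73
position: [0.6107, -0.0075, 0.0174]
tcp_rot: [[0.266, 0.964, -0.002], [0.964, -0.266, -0.001], [-0.001, -0.001, -1.0]]
force: [-2.1, -4.4, 0.8]
opening: 0.007
```

servo_tool([
  [[0.0005,0,0],[0,0,0]],
  [[0.001,0,0],[0,0,0]],
  [[0.0015,0,0],[0,0,0]],
  [[0.0015,0,0],[0,0,0]],
])

```text
time_s: 19.23
position: [0.6108, -0.0074, 0.0174]
tcp_rot: [[0.266, 0.964, -0.002], [0.964, -0.266, -0.003], [-0.003, -0.002, -1.0]]
force: [-3.4, -8.9, 0.5]
opening: 0.005
```

servo_tool([
  [[0.001,0,0],[0,0,0]],
  [[0.002,0,0],[0,0,0]],
  [[0.002,0,0],[0,0,0]],
])

```text
time_s: 19.6
position: [0.6108, -0.0073, 0.0174]
tcp_rot: [[0.264, 0.964, -0.004], [0.964, -0.264, -0.005], [-0.006, -0.002, -1.0]]
force: [-5.0, -13.9, 0.5]
opening: 0.007
```

```bash
python3 - <<'E'
from rig import telemetry
from h import *
s=telemetry.read_state();print(s["time_s"],w2j(s["position"]),s["force"])
y=-72+7+1.5+2
json.dump([float(v) for v in jp(0,y,.018,-90)],open("cmd.json","w"))
plan([jp(0,-90,.018,-90,.015),jp(0,-110,.2,-90),jp(-90,-30,.24,-90)])
E
```

```text
19.6 [-6.36919194e-02 -6.53418137e+01] [ -4.9773075  -13.94739901   0.46169526]
[[[-0.0142, -0.0, 0.0], [0, 0, -0.0]], [[-0.0285, -0.0, 0.0], [0, 0, -0.0]], [[-0.0325, -0.0, -0.0364], [0, 0, -0.0]], [[-0.0365, -0.0, -0.0728], [0, 0, -0.0]], [[-0.0405, 0.0, -0.1092], [0, 0, -0.0]], [[-0.0445, 0.0, -0.1456], [0, 0, -0.0]], [[-0.0485, 0.0, -0.182], [0, 0, -0.0]], [[-0.0285, -0.0225, -0.192], [0, 0, -0.0]], [[-0.0085, -0.045, -0.202], [0, 0, -0.0]], [[0.0115, -0.0675, -0.212], [0, 0, -0.0]], [[0.0315, -0.09, -0.222], [0, 0, -0.0]], [[0.0315, -0.09, -0.222], [0, 0, -0.0]]]
```

servo_tool([
  [[-0.0142,0,0],[0,0,0]],
  [[-0.0285,0,0],[0,0,0]],
  [[-0.0325,0,-0.0364],[0,0,0]],
  [[-0.0365,0,-0.0728],[0,0,0]],
  [[-0.0405,0,-0.1092],[0,0,0]],
  [[-0.0485,0,-0.13],[0,0,0]],
  [[-0.0485,0,-0.13],[0,0,0]],
])

```text
time_s: 20.48
position: [0.6008, -0.0508, 0.1495]
tcp_rot: [[0.268, 0.964, 0.005], [0.964, -0.268, -0.001], [0.001, 0.005, -1.0]]
force: [1.0, 0.3, 0.1]
opening: 0.004
```

```bash
python3 - <<'E'
from rig import telemetry, eyes
from h import *
s=telemetry.read_state();print(s["time_s"],w2j(s["position"]),s["force"])
d=eyes.capture("wrist");T=np.eye(4);T[:3,:3]=s["tcp_rot"];T[:3,3]=s["position"]
np.savez("w7.npz",K=d["intrinsics"],E=T@d["T_tool_cam"])
i=d["pixels"][0:230,150:470];cv2.imwrite("pics/w7.png",cv2.resize(i,None,fx=2.5,fy=2.5,interpolation=cv2.INTER_CUBIC))
E
```

```text
20.475 [   1.82259806 -109.97524015] [0.96814919 0.30792088 0.07705055]
```

View pics/w7.png

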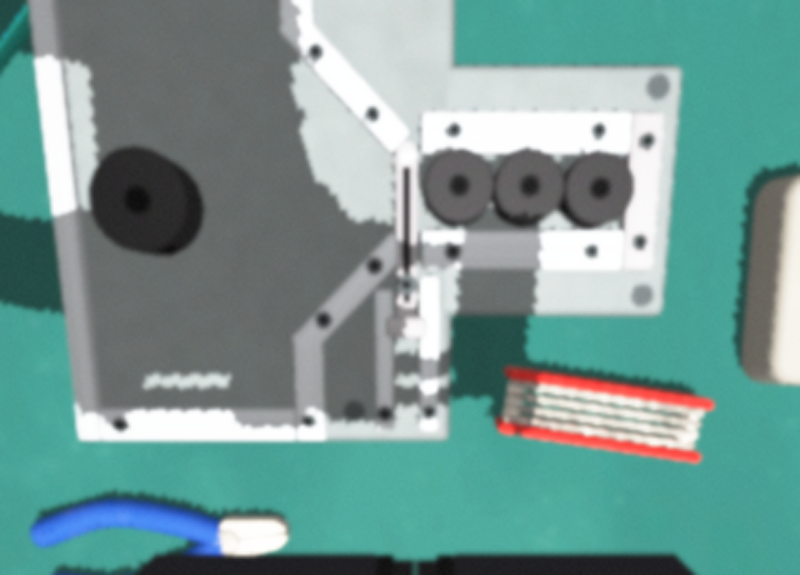

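The image shows three upright cores in a touching row at (460,186), (530,186) and (600,187). The bar crosses the gate from (407,300) to its nose at (405,145), and the big core is in the pocket. I'll check the figures once.

```bash
python3 - <<'E'
from h import *
D=np.load("w7.npz")
for n,q,z in [("1",(460,186),.024),("2",(530,186),.024),("3",(600,187),.024),("big",(137,200),.03),("nose",(405,143),.014),("tab mid",(405,326),.031),("stopface",(630,190),.014),("ref (-6,-14)?",(405,248),.014)]:
    w=ray((150+(q[0]+.5)/2.5-.5,(q[1]+.5)/2.5-.5),z,D["K"],D["E"]);print(n,w2j(w).round(1))
E
```

```text
1 [19.5 -0. ]
2 [45.5 -0. ]
3 [71.4 -0.4]
big [-98.1  -5.7]
nose [-0.8 16.5]
tab mid [ -0.9 -50.4]
stopface [85.5  0. ]
ref (-6,-14)? [ -1.  -21.2]
```

Everything matches: the cores are at x = 19.5, 45.5 and 71.4 mm. The tab middle is at y = -50.4, against -50 expected when fully in. The robot is clear of everything, so I'm handing in.

```bash
python3 -c "
from rig import order; print(order.hand_in())"
```

```text
the job is handed in; nothing more can be done
None
```

The lane is filled and the gate is closed. I slid both small cores from the pocket through the gate with the fingertips, one after the other, then pushed the keeper bar in until it stopped.

- **Cores:** the last wrist picture shows three upright cores touching in single file at x = 19.5, 45.5 and 71.4 mm (nominal 19, 45 and 71). Pushing the second core home, the force rose to about 5 N once the row met the end stop.
- **Keeper bar:** the tab middle measures y = -50.4 mm, against -50 when fully in, and the nose reaches past the far side of the lane. It did not move under a final push of about 15 N. The fingers stopped about 2 mm short of where I expected, but the picture shows the bar fully across the gate.
- **Everything else:** the large core measured the same place in the pocket before and after, within about 1 mm. The arm kept clear of the tools. The hex keys and nippers look undisturbed in the last picture; the tweezers are outside it and were last seen in place in a top view just before the bar was pushed.
- **Time:** the job took about 20.5 s, and the robot was touching nothing at hand-in.

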